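Build a stack of stack-nest parts totes

ROBOT

A 6-joint arm with a two-finger parallel gripper is mounted at the origin on a cart in front of the work surface, level with it; the furniture and walls round the work are solid. World frame = base frame: x ahead of the robot, y to its left, z up, the work surface at z = 0. Lengths are in m, angles in rad, forces in N, time in s.
With the tool pointing down it reaches from about 0.4 to 0.825 m from the base axis. Payload 7 kg.
Tool frame: the origin (TCP) lies midway between the tips of the shut fingers; the grasp point (between the pads) lies arm.hold_point_z behind it (arm.hold_point_z is the distance from the TCP to the grasp point, in m); z points along the fingers, y is the line along which they close (so a half turn about z gives the same grasp; the last joint's range is limited). The gripper opens to 88 mm and grips with 3 to 60 N. Pads are 19 mm wide; open, the fingers measure 130 mm over their backs; the gripper's body (78 mm by 193 mm) begins 47 mm behind the grasp point.
Start: joints at [-0.919, 0.359, 0.012, 0, -1.224, -0.288], TCP at [0.24, -0.631, 0.227] pointing down, gripper open.
Joint ranges: [-3.07, 3.07], [-1.43, 2.12], [-1.02, 1.25], [-3.03, 1.67], [-3.05, -0], [-3.03, 3.03]. Speed limits (rad/s): [2.39, 2.39, 3.01, 3.14, 3.14, 3.14].

INTERFACE

Orientations are given as [roll, pitch, yaw] about the fixed x, y, z axes, in that order (R = Rz(yaw) Ry(pitch) Rx(roll)).
In Python, from station import arm gives the robot as it stands.
- The arm moves only by the shell command python3 -m crank 'ROWS' [OPENING] [FORCE]. ROWS is JSON, a list that holds one entry, the list of rows, each a list of 4 numbers: the shift along the tool's x, y, z in units of 25 mm (1.0 is 25 mm), then the turn about the tool's z in units of 5 degrees (1.0 is 5 degrees). A call has 1 to 12 rows; each row is the pose to reach, as a shift and turn from the pose commanded when the call began, along the tool's axes at that moment; what a row does not reach only later rows make up. A row lasts 1/8 s, in which the tool goes at most 62.5 mm and 10.7 degrees, less where a joint would pass 70% of its speed; a pose out of reach is approached as far as the arm can. A call with a gripper value outside its range is refused whole. OPENING is the closure, from 0 (fully open) to 1 (shut), set as the call begins (- or left out, the last holds). The fingers move at their own pace and stop on an object; FORCE is the grip in N (left out, the last holds). Time passes only in rows, so rows that repeat a pose let the fingers close. It gives the time, the measured TCP pose, the force, the opening and the grip force at its end, in the units of the state.
- arm.get_state(): the state, without advancing time (a new reading comes with each control period).
- arm.grab_frame(name): name is "scene" or "top" or "wrist"; returns (picture, depth): 480x640x3 uint8, red, green, blue; 480x640 float32, m along the optical axis (not along the pixel's ray), 0 where there is no reading.
- arm.get_calibration(name): a dict with "mtx" (3x3 intrinsics, pixels), "R" (3x3) and "t" (3): a world point X has camera coordinates R X + t; the wrist camera has in their place "mount" (4x4, takes a point from camera to tool coordinates, whose origin is the TCP and whose axes are the flange's). Camera axes: x right, y down, z forward; pixel columns grow to the right and rows downward; lengths in m; the calibration is good to about 2 mm. A picture is of the moment at which its call begins: read the wrist's pose just before it. get_calibration takes no time and is no camera call.
- arm.job_done(): hands the job in; it is judged then, once.
Trained networks look in the newest picture that a camera, given by its name, has taken for a name from the list of things; names that differ only in an ending like _2 or _b are one class to them, and where a whole thing is asked for, a point or a joint stands for the part that bears it (a point fixed in the world has none). Each returns a list of dicts, best first, with "score" (0 to 1); they miss things now and then, are a little off and sometimes report something else, mostly with a low value. They report only what shows in the picture. A call takes as long as a camera call.
- arm.recognise(thing, camera): "extent" ([left, top, width, height] in pixels, round what is visible of it).
- arm.trace(thing, camera): "mask" (480x640 bool, what is visible of it) and "extent" ([left, top, width, height] in pixels, round what is visible of it).
The state is a dict: "t": time; "q": joint angles; "qd": joint speeds; "joint_efforts": joint torques, N m; "eef_pos": TCP position; "ee_rot": TCP orientation; "force": force on the tool from outside, world axes, zero at the start; "moment": the same for the moment, N m; "width": finger opening in m; "gripper_force": force on a finger pad.
Only numpy, scipy, OpenCV 4.12 (cv2) and the standard library are available. Lean on these libraries where they do the work, as an engineer would, in place of code of your own. Each camera call takes 0.05 s, during which the arm holds its last target. There are 200 camera calls.

TASK

Build a stack on the deep tote that already holds a brass fitting, leaving that tote where it stands and everything else on the bench alone. In this order: lay the loose brass elbow nut in it; stack the other deep tote on it, turned to face the opposite way so that it stands on the saddles instead of nesting; lay the beige plug in that second tote; and stack the shallow tote on top, again facing opposite to the tote under it. Each tote must end up level, fully down on the saddles inside the rim below, with the parts inside their totes.

Things in the scene. Friction and masses are not known exactly. Their poses are not given: they have to be found in the camera images.
- tote_base: The deep grey stack-nest tote with a brass fitting in it; bottom of the stack. 140 (own x) x 108 (own y) x 58 mm high over the flared rim, 220 g, open on top. Origin: centre of underside, z up. Own +x points to its front: the end with a wide dip in its rim and a label plate. Lower body 118 x 86 mm outside, floor 3 mm. Rim band 126 x 94 mm inside, 3 mm thick, height 36 to 52, with a flared lead-in lip above.
- tote_deep: The other deep tote: same shape and size as tote_base, 180 g, empty. To carry any tote, pinch its 10 mm thick grip divider from above along own x: it runs across the middle along own y, full width, faces at own x -5 and 5, top at height 35 (33 in the shallow tote). The divider leaves two compartments, 51 mm along own x each (centres at own x -31 and 31).
- tote_shallow: The shallow grey tote, 140 g, empty: same plan, 140 x 108 mm, and same details (front dip, lower body, recesses, saddles, divider, floor) as the deep totes, but 44 mm high: divider top at 33, rim band from height 24, saddle tops at 36. Origin: centre of underside, own +x to its front.
- tote_base_front (a point): Middle of tote_base's front end, rim height: own (66, 0, 58) mm. Saddles: four blocks in each tote's rim band at the long sides, own x -58 to -39 and 13 to 30, own |y| over 36; tops at height 50 in deep totes, 8 mm below the rim. An upper tote facing opposite stands on them: its origin 50 mm above the lower one's, 4 mm play each way in the rim; the lip guides it in from 3 mm more.
- tote_deep_front (a point): Middle of tote_deep's front end, rim height: own (66, 0, 58) mm. Each tote's lower body has recesses in its long sides (own x -59 to -34.5 and 8.5 to 34.5; there 64 mm wide outside, 59 mm inside; elsewhere 80 mm inside). An upper tote facing the same way as the lower slips past the saddles and nests: wrong, its origin only 36 mm above.
- tote_shallow_front (a point): Middle of tote_shallow's front end, at rim height: own (66, 0, 44) mm.
- elbow_nut: The loose brass elbow nut, a stubby brass piece 16 (own x) x 40 (own y) x 18 mm high, about 50 g, lying flat; grasp it across own x. Origin: centre of its underside.
- plug: The beige plastic plug, 14 (own x) x 36 (own y) x 14 mm high, lying flat; grasp it across own x. Origin: centre of its underside.
- fitting_in: The brass hose fitting, 14 (own x) x 44 (own y) x 16 mm high, that already lies in the rear compartment of tote_base and stays there. Origin: centre of its underside.
- solder_spool: Solder spool, 54 mm across, 40 mm high, between the fixed blue drawer cabinet (212 mm high: carry things over or round it) and the fixed lower bench vice. A bystander that stands upright, loose. Origin: centre of its underside.
- flux_jar: Small orange jar with black lid, 37 mm across, 48 mm high. A bystander that stands upright, loose. Origin: centre of its underside.
- insulating_tape: Roll of black tape lying flat, 48 mm across, 18 mm high. A loose bystander. Origin: centre of its underside.

How it is judged:
On the way, in this order (a step that is already met when the one before it is completed fails the run):
1. the elbow nut lies in the bottom tote, released (x of elbow_nut in the frame of tote_base between -0.054 and 0.054 m and y of elbow_nut in the frame of tote_base between -0.04 and 0.04 m and z of elbow_nut in the frame of tote_base between 0 and 0.026 m and contact force between the fingers and elbow_nut below 0.1 N and linear speed of elbow_nut below 0.03 m/s), for 0.2 s.
2. the second deep tote stands stacked on the bottom tote, facing opposite, released (x of tote_deep in the frame of tote_base between -0.007 and 0.007 m and y of tote_deep in the frame of tote_base between -0.007 and 0.007 m and z of tote_deep in the frame of tote_base between 0.047 and 0.053 m and x of tote_deep_front in the frame of tote_base below -0.055 m and angle between the z axis of tote_deep and the z axis of tote_base, either way round below 0.04 rad and contact force between the fingers and tote_deep below 0.1 N and linear speed of tote_deep below 0.03 m/s), for 0.2 s.
3. the plug lies in the second tote, released (x of plug in the frame of tote_deep between -0.054 and 0.054 m and y of plug in the frame of tote_deep between -0.04 and 0.04 m and z of plug in the frame of tote_deep between 0 and 0.026 m and contact force between the fingers and plug below 0.1 N and linear speed of plug below 0.03 m/s), for 0.2 s.
4. the shallow tote stands stacked on the second tote, facing opposite to it (x of tote_shallow in the frame of tote_deep between -0.007 and 0.007 m and y of tote_shallow in the frame of tote_deep between -0.007 and 0.007 m and z of tote_shallow in the frame of tote_deep between 0.047 and 0.053 m and x of tote_shallow_front in the frame of tote_deep below -0.055 m and angle between the z axis of tote_shallow and the z axis of tote_deep, either way round below 0.04 rad and contact force between the fingers and tote_shallow below 0.1 N and linear speed of tote_shallow below 0.03 m/s), for 0.2 s.
At the end, for the whole second after the job is handed in: Each upper tote's origin is within 7 mm sideways of and 47-53 mm above the one below (not nested), facing opposite, parallel within 0.04 rad. Elbow nut and hose fitting are in the bottom tote, plug in the second. Bottom tote level, moved under 30 mm. All at rest (x of elbow_nut in the frame of tote_base between -0.054 and 0.054 m and y of elbow_nut in the frame of tote_base between -0.04 and 0.04 m and z of elbow_nut in the frame of tote_base between 0 and 0.026 m and x of tote_deep in the frame of tote_base between -0.007 and 0.007 m and y of tote_deep in the frame of tote_base between -0.007 and 0.007 m and z of tote_deep in the frame of tote_base between 0.047 and 0.053 m and x of tote_deep_front in the frame of tote_base below -0.055 m and angle between the z axis of tote_deep and the z axis of tote_base, either way round below 0.04 rad and x of plug in the frame of tote_deep between -0.054 and 0.054 m and y of plug in the frame of tote_deep between -0.04 and 0.04 m and z of plug in the frame of tote_deep between 0 and 0.026 m and x of tote_shallow in the frame of tote_deep between -0.007 and 0.007 m and y of tote_shallow in the frame of tote_deep between -0.007 and 0.007 m and z of tote_shallow in the frame of tote_deep between 0.047 and 0.053 m and x of tote_shallow_front in the frame of tote_deep below -0.055 m and angle between the z axis of tote_shallow and the z axis of tote_deep, either way round below 0.04 rad and x of fitting_in in the frame of tote_base between -0.054 and 0.054 m and y of fitting_in in the frame of tote_base between -0.04 and 0.04 m and z of fitting_in in the frame of tote_base between 0 and 0.026 m and distance of tote_base from where it was at the start of the episode below 0.03 m and angle between tote_base's own z axis and vertical below 0.03 rad and linear speed of each of tote_base, tote_deep, tote_shallow, elbow_nut, plug below 0.02 m/s); the robot touches nothing.
It fails at once if the solder spool is shifted more than 40 mm (distance of solder_spool from where it was at the start of the episode above 0.04 m).
It fails at once if the flux jar is shifted more than 40 mm (distance of flux_jar from where it was at the start of the episode above 0.04 m).
It fails at once if the black tape roll is shifted more than 40 mm (distance of insulating_tape from where it was at the start of the episode above 0.04 m).
It also fails if it takes over 72 s, if anything falls off the work surface, if the arm or the gripper's body presses on something with over 40 N, if the wrist force passes 120 N, or if a joint passes its speed limit or range.

## Working session

There is one attempt and no reset: what is moved stays moved. The work goes in short steps, Python scripts to look and compute and a shell command to move; the robot and the scene stay as the last step left them, time stands still between calls to the robot, and variables do not carry over. Pictures are saved under pics/ and viewed, at most 10 in all, crops included, and the job is handed in when it is done.

```bash
ls; mkdir -p pics; python3 - <<'E'
from station import arm
import cv2,numpy as np
print(arm.get_state(),arm.hold_point_z)
for c in("top","scene"):
    p,d=arm.grab_frame(c);cv2.imwrite(f"pics/{c}0.png",p[:,:,::-1]);k=arm.get_calibration(c);print(c,k)
    for n in["tote_base","tote_deep","tote_shallow","elbow_nut","plug","fitting_in","solder_spool","flux_jar","insulating_tape"]:
        print(n,[(round(r["score"],2),r["extent"]) for r in arm.recognise(n,c)][:3])
E
```

```text
pics
{'t': 0.0, 'q': array([-9.18881550e-01,  3.59386038e-01,  1.10908598e-02, -3.48564326e-04,
       -1.22411673e+00, -2.88112568e-01]), 'qd': array([ 2.13647383e-03, -9.48715889e-06,  4.43137264e-04, -7.67486246e-04,
       -1.40069419e-04, -4.19665974e-04]), 'joint_efforts': array([-3.16033482e-03, -5.82722425e+01,  2.93044192e+01,  6.99734151e+00,
        6.67826651e-03, -1.71478664e-04]), 'eef_pos': array([ 0.23999886, -0.63037867,  0.22563746]), 'ee_rot': array([ 3.13995055e+00, -1.44931492e-04, -2.77790902e+00]), 'force': array([ 0.43453762, -0.47027015, -0.17728319]), 'moment': array([-0.02541537,  0.04207029,  0.04178404]), 'gripper_force': 0.0, 'width': 0.08751249150412012} 0.0188
top {'mtx': array([[489.01933623,   0.        , 323.7910663 ],
       [  0.        , 489.01933623, 236.42275152],
       [  0.        ,   0.        ,   1.        ]]), 'R': array([[-0.01527645, -0.99988278, -0.00102781],
       [-0.97879735,  0.01516428, -0.2042689 ],
       [ 0.20426055, -0.00211448, -0.97891428]]), 't': array([0.14425202, 0.50187654, 1.09228847])}
tote_base [(0.96, [240.9, 171.1
[... 566 characters left out ...]
,
       [  0.        , 559.50621285, 234.9090371 ],
       [  0.        ,   0.        ,   1.        ]]), 'R': array([[-0.68021478, -0.73296691,  0.00820682],
       [-0.3152457 ,  0.28241286, -0.90601497],
       [ 0.66176128, -0.61887194, -0.42316608]]), 't': array([0.43294426, 0.18187514, 1.10395092])}
tote_base [(0.91, [224.4, 227.6, 69.4, 50.8])]
tote_deep [(0.58, [253.9, 270.6, 84.7, 63.9])]
tote_shallow [(0.88, [350.3, 186.2, 55.9, 30.8])]
elbow_nut [(0.52, [197.0, 300.4, 20.2, 9.3])]
plug []
fitting_in [(0.74, [252.4, 269.1, 83.5, 64.6])]
solder_spool [(0.91, [303.1, 211.6, 13.5, 23.8])]
flux_jar [(0.6, [172.1, 264.1, 15.5, 25.0])]
insulating_tape [(0.72, [223.5, 336.7, 27.2, 23.2])]
```

```bash
python3 - <<'E'
import cv2
p=cv2.imread("pics/top0.png");cv2.imwrite("pics/top0c.png",cv2.resize(p[140:340,130:510],None,fx=2.1,fy=2.1,interpolation=cv2.INTER_CUBIC))
E
```

```text
(no output)
```

View pics/top0c.png

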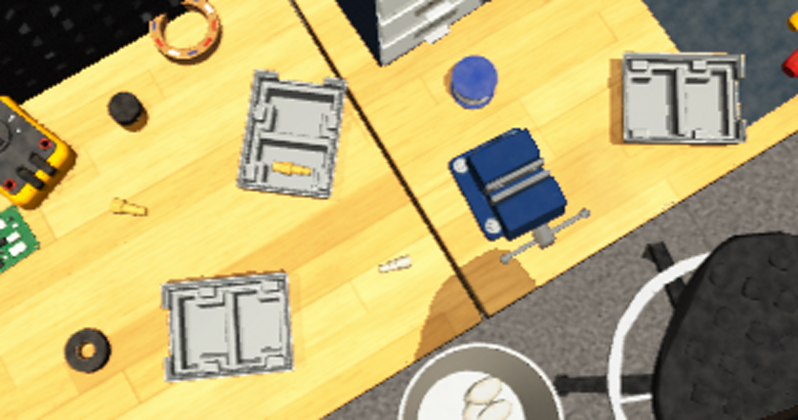

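View pics/scene0.png

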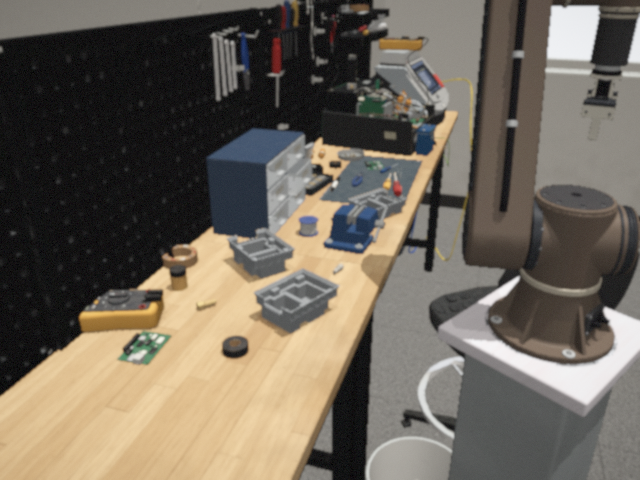

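The top view shows tote_base at about (267,202) full-frame, with the fitting in its lower (near) compartment, so its front points away from the robot. tote_deep is at (237,297), the shallow tote at (456,185), the nut at (190,240) and the plug at (317,266). Next I'll work out the poses.

```bash
cat > h.py <<'E'
from station import arm
import cv2,numpy as np
from scipy.spatial.transform import Rotation as Ro
def cam(c):
    k=arm.get_calibration(c); M=k["mtx"]
    if c=="wrist":
        s=arm.get_state(); T=np.eye(4);T[:3,:3]=Ro.from_euler("xyz",s["ee_rot"]).as_matrix();T[:3,3]=s["eef_pos"]
        T=T@k["mount"]; R,t=T[:3,:3],T[:3,3]
    else: R=k["R"].T;t=-R@k["t"]
    return M,R,t
def cloud(c):
    M,R,t=cam(c); p,d=arm.grab_frame(c)
    v,u=np.mgrid[:480,:640]
    P=np.stack([(u-M[0,2])/M[0,0]*d,(v-M[1,2])/M[1,1]*d,d],-1)@R.T+t
    P[d==0]=np.nan
    return p,P
def rect(xy):
    (cx,cy),(w,h),a=cv2.minAreaRect(xy.astype(np.float32)*1000)
    if w<h: w,h,a=h,w,a+90
    return np.array([cx,cy])/1000,(w,h),(a+90)%180-90   # long axis angle, deg
def ext(P,e,m=4):
    x,y,w,h=[int(round(q)) for q in e]; return P[max(y-m,0):y+h+m,max(x-m,0):x+w+m]
def tool():
    s=arm.get_state(); return s["eef_pos"],Ro.from_euler("xyz",s["ee_rot"]).as_matrix(),s
def go(xyz,ang=None):
    """tool-axis units to bring TCP to xyz and tool y along world direction ang (deg, mod 180)"""
    p,R,s=tool(); d=R.T@(np.array(xyz)-p)/.025
    o=[d]
    if ang is not None:
        a=np.degrees(np.arctan2(R[1,1],R[0,1])); da=(ang-a+90)%180-90
        o+=[("turn units",-da/5,"alt",-(da-np.sign(da)*180)/5)]
    print("TCP",p.round(4),"rot",s["ee_rot"].round(3),"t",s["t"],"w",s["width"]); print("move",np.round(d,2),o[1:],"q6",s["q"].round(2))
E
python3 - <<'E'
from h import *
p,P=cloud("top")
for n,z in[("tote_base",.05),("tote_deep",.05),("tote_shallow",.036)]:
    r=arm.trace(n,"top")[0]; m=r["mask"]; m=cv2.dilate(m.astype(np.uint8),np.ones((5,5)))>0
    Q=P[m]; Q=Q[(Q[:,2]>z)&(Q[:,2]<.075)]
    c,wh,a=rect(Q[:,:2]); print(n,c.round(4),np.round(wh),round(a,1),len(Q),np.percentile(Q[:,2],[5,50,95]).round(3))
    # height profile, own x
    Q=P[m];Q=Q[Q[:,2]>-.01]
    u=np.array([np.cos(np.radians(a)),np.sin(np.radians(a))]);w=np.array([-u[1],u[0]])
    x=(Q[:,:2]-c)@u*1000;y=(Q[:,:2]-c)@w*1000
    for lo in range(-72,72,6):
        s=(x>=lo)&(x<lo+6)
        f=lambda k:int(np.nanmedian(Q[s&k,2])*1000) if (s&k).any() else -1
        print(lo,f(abs(y)<15),f((y>36)&(y<46)),f((y<-36)&(y>-46)))
for n in["elbow_nut","plug","solder_spool","flux_jar","insulating_tape"]:
    r=arm.recognise(n,"top")[0]; Q=ext(P,r["extent"]).reshape(-1,3); Q=Q[Q[:,2]>.007]
    c,wh,a=rect(Q[:,:2]);print(n,c.round(4),np.round(wh),round(a,1),len(Q),Q[:,2].max().round(3))
E
```

```text
tote_base [0.5866 0.2663] [141. 108.] -7.6 500 [0.05  0.055 0.06 ]
-72 56 56 56
-66 0 -1 -1
-60 34 44 42
-54 2 47 49
-48 0 49 48
-42 3 49 49
-36 14 36 35
-30 14 31 33
-24 1 17 34
-18 1 27 34
-12 2 28 33
-6 25 27 34
0 33 34 34
6 -1 35 35
12 2 46 47
18 2 49 47
24 1 48 48
30 2 34 36
36 2 32 36
42 2 33 35
48 2 21 32
54 23 31 34
60 36 44 44
66 37 56 55
tote_deep [0.3696 0.3352] [140. 108.] -85.5 563 [0.051 0.055 0.06 ]
-72 37 56 56
-66 36 44 42
-60 21 31 33
-54 1 30 32
-48 1 26 32
-42 2 34 35
-36 1 33 34
-30 2 48 49
-24 1 47 47
-18 2 48 47
-12 2 35 35
-6 32 35 35
0 30 34 33
6 1 26 35
12 1 30 32
18 1 20 32
24 2 32 34
30 2 33 35
36 1 48 40
42 1 49 48
48 1 49 49
54 35 45 45
60 35 32 36
66 56 52 54
tote_shallow [ 0.6267 -0.1823] [140. 108.] 88.5 390 [0.036 0.039 0.045]
-72 22 38 40
-66 23 31 29
-60 11 19 20
-54 0 18 17
-48 0 -3 18
-42 0 22 21
-36 0 23 25
-30 0 30 32
-24 0 32 34
-18 0 31 29
-12 -1 18 22
-6 29 23 27
0 19 24 19
6 0 19 12
12 0 20 16
18 -1 19 15
24 -1 18 15
30 -1 19 19
36 -1 23 30
42 -2 31 31
48 -1 32 29
54 19 22 31
60 15 -4 -3
66 36 40 41Traceback (most recent call last):
  File "<stdin>", line 16, in <module>
IndexError: list index out of range
```

```bash
python3 - <<'E'
from h import *
p,P=cloud("top")
for n in["elbow_nut","plug","solder_spool","flux_jar","insulating_tape"]:
    r=arm.recognise(n,"top")
    if not r: print(n);continue
    Q=ext(P,r[0]["extent"]).reshape(-1,3); Q=Q[Q[:,2]>.006]
    c,wh,a=rect(Q[:,:2]);print(n,c.round(4),np.round(wh),round(a,1),len(Q),Q[:,2].max().round(3))
    if n=="elbow_nut": go([*c,.17],a+90)
Q=P[np.isfinite(P).all(2)]
for k,s in[("vice",(abs(Q[:,0]-.5)<.09)&(abs(Q[:,1])<.13)&(Q[:,2]>.06)),("cab",(Q[:,2]>.1)&(Q[:,2]<.25)&(Q[:,0]>.55))]:
    print(k,Q[s].min(0).round(3),Q[s].max(0).round(3))
E
```

```text
elbow_nut [0.5106 0.459 ] [39. 16.] 73.0 89 0.02
TCP [ 0.2402 -0.6308  0.2266] rot [ 3.142 -0.    -2.778] t 1.35 w 0.08758417084720195
move [-25.62  36.89   2.26] [('turn units', np.float64(-10.428806006749676), 'alt', np.float64(25.571193993250326))] q6 [-0.92  0.36  0.01  0.   -1.22 -0.29]
plug [0.4412 0.1523] [35. 13.] -73.3 69 0.017
solder_spool [0.6563 0.0569] [54. 51.] -1.8 392 0.041
flux_jar [0.6222 0.4594] [36. 35.] 5.2 260 0.052
insulating_tape [0.3487 0.4994] [48. 47.] -83.6 320 0.023
vice [ 0.449 -0.058  0.06 ] [0.583 0.072 0.098]
cab [ 0.55  -0.639  0.1  ] [1.088 0.759 0.25 ]
```

```bash
python3 -m crank '[[[-16.8,20.6,0,-5],[-16.8,20.6,0,-5],[-16.8,20.6,0,-5],[-16.8,20.6,0,-5],[-16.8,20.6,0,-5],[-16.8,20.6,0,-5],[-16.8,20.6,0,-5],[-16.8,20.6,0,-5],[-16.8,20.6,0,-5],[-16.8,20.6,0,-5],[-25.6,36.9,0,-10.4],[-25.6,36.9,0,-10.4]]]' 0.45 10
python3 - <<'E'
from h import *
go([.5106,.459,.15],73-90)
E
```

```text
t: 3.05
eef_pos: [0.4552, 0.0883, 0.2271]
ee_rot: [-3.141, 0.001, -1.96]
force: [0.5, -1.1, 0.4]
width: 0.0483
gripper_force: 0.0
TCP [0.4552 0.0883 0.2271] rot [-3.141e+00  1.000e-03 -1.960e+00] t 3.05 w 0.04827205760240414
move [-14.56   3.58   3.09] [('turn units', np.float64(-1.0584402496868393), 'alt', np.float64(34.94155975031316))] q6 [ 0.62  0.   -0.43  0.   -1.13 -1.01]
```

```bash
python3 -m crank '[[[-14.6,3.6,2.4,-1],[-14.6,3.6,2.4,-1],[-14.6,3.6,2.4,-1],[-14.6,3.6,2.4,-1],[-14.6,3.6,2.4,-1],[-14.6,3.6,2.4,-1],[-14.6,3.6,2.4,-1],[-14.6,3.6,2.4,-1],[-14.6,3.6,2.4,-1]]]' 0.45 10
python3 - <<'E'
from h import *
p,P=cloud("wrist");cv2.imwrite("pics/w1.png",p[:,:,::-1])
r=arm.recognise("elbow_nut","wrist");print([(q["score"],q["extent"]) for q in r])
Q=ext(P,r[0]["extent"],0).reshape(-1,3); Q=Q[(Q[:,2]>.006)&(Q[:,2]<.03)]
c,wh,a=rect(Q[:,:2]);print(c.round(4),np.round(wh),round(a,1),len(Q),np.nanmax(Q[:,2]))
go([*c,.006],a+90)
E
```

```text
t: 4.18
eef_pos: [0.5129, 0.4566, 0.1672]
ee_rot: [-3.141, 0.0, -1.88]
force: [-0.1, -0.3, 0.4]
width: 0.0482
gripper_force: 0.0
[(0.88, [321.0, 206.2, 19.2, 47.2])]
[0.5102 0.4618] [39. 13.] 72.2 597 0.017829486011814166
TCP [0.513  0.4566 0.1676] rot [-3.141e+00  1.000e-03 -1.880e+00] t 4.275 w 0.04818604105958377
move [-0.16  0.17  6.46] [('turn units', np.float64(0.014967279961751956), 'alt', np.float64(-35.98503272003825))] q6 [ 1.01  0.41 -0.04  0.   -1.11 -1.32]
```

View pics/w1.png

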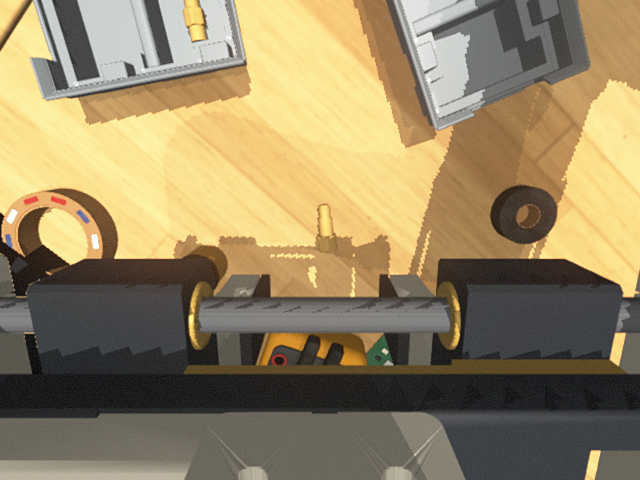

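The wrist view shows the nut at about (326,228), upright in line between the fingers. The flux jar lies under the left finger at (205,262) and the gripper body will clear it. I'll go down and grip.

```bash
python3 -m crank '[[[-0.15,0.15,3,0],[-0.15,0.15,5,0],[-0.15,0.15,6.3,0],[-0.15,0.15,6.5,0],[-0.15,0.15,6.5,0],[-0.15,0.15,6.5,0]]]' 0.45 10 && python3 -m crank '[[[0,0,0,0],[0,0,0,0],[0,0,0,0],[0,0,0,0],[0,0,-0.5,0],[0,0,-2.4,0],[0,0,-4.4,0],[0,0,-4.4,0],[0,0,-4.4,0]]]' 0.9 20
python3 - <<'E'
from h import *
a=np.radians(-7.6);u=np.array([np.cos(a),np.sin(a)])
c=np.array([.5866,.2663])+.029*u;print(c)
go([*c,.115],-7.6);go([*c,.042],-7.6)
E
```

```text
t: 5.03
eef_pos: [0.5113, 0.4633, 0.0065]
ee_rot: [-3.14, 0.003, -1.879]
force: [-0.8, -0.4, 0.1]
width: 0.0481
gripper_force: 0.0
t: 6.15
eef_pos: [0.5102, 0.4622, 0.1147]
ee_rot: [3.141, 0.001, -1.879]
force: [-0.0, -0.3, -0.5]
width: 0.0157
gripper_force: 20.0
[0.61534525 0.26246456]
TCP [0.5102 0.4622 0.1147] rot [ 3.141e+00  1.000e-03 -1.879e+00] t 6.15 w 0.015663008454186368
move [ 6.33 -6.44 -0.02] [('turn units', np.float64(-2.01634112827237), 'alt', np.float64(33.98365887172763))] q6 [ 1.02  0.46 -0.1  -0.   -1.01 -1.33]
TCP [0.5102 0.4622 0.1147] rot [ 3.141e+00  1.000e-03 -1.879e+00] t 6.15 w 0.015663008454186368
move [ 6.34 -6.44  2.9 ] [('turn units', np.float64(-2.01634112827237), 'alt', np.float64(33.98365887172763))] q6 [ 1.02  0.46 -0.1  -0.   -1.01 -1.33]
```

```bash
python3 - <<'E'
from h import *
p,P=cloud("top");Q=P[np.isfinite(P).all(2)];Q=Q[(Q[:,2]>.04)&(Q[:,2]<.23)&(Q[:,0]>.66)]
for y in np.arange(-.2,.4,.03):
    q=Q[abs(Q[:,1]-y)<.015]; print(round(y,2),q[:,0].min().round(3) if len(q) else None,len(q))
E
```

```text
-0.2 0.671 325
-0.17 0.674 302
-0.14 0.677 569
-0.11 0.662 572
-0.08 0.798 946
-0.05 0.768 1275
-0.02 0.76 1560
0.01 0.744 1651
0.04 0.748 1606
0.07 0.729 1623
0.1 0.704 1672
0.13 0.691 1722
0.16 0.68 1714
0.19 0.693 1388
0.22 0.741 966
0.25 0.789 576
0.28 0.82 606
0.31 0.66 631
0.34 0.784 622
0.37 0.767 635
0.4 0.749 654
```

```bash
python3 -m crank '[[[2,-2,0,-2],[4,-4,0,-4],[6.3,-6.45,0,-6],[6.3,-6.45,0,-6],[6.3,-6.45,0,-6],[6.3,-6.45,1.5,-6],[6.3,-6.45,2.5,-6],[6.3,-6.45,3,-6],[6.3,-6.45,3,-6],[6.3,-6.45,3,-6]]]' 0.9 20 && python3 -m crank '[[[0,0,0,0],[0,0,0,0],[0,0,0,0],[0,0,-2,0],[0,0,-4,0],[0,0,-4,0]]]' 0.72 10
python3 - <<'E'
from h import *
p,P=cloud("top");cv2.imwrite("pics/top1.png",cv2.resize(p[140:340,130:330],None,fx=3,fy=3))
for c in("top","wrist"):
  if c=="wrist": p,P=cloud(c)
  for q in arm.recognise("elbow_nut",c): print(c,q["score"],q["extent"],np.nanmedian(ext(P,q["extent"],0).reshape(-1,3),0))
go([.3696,.3352,.1],94.5)
E
```

```text
t: 7.45
eef_pos: [0.6167, 0.2639, 0.04]
ee_rot: [-3.14, 0.0, -1.355]
force: [-0.5, -0.9, -0.2]
width: 0.0158
gripper_force: 20.0
t: 8.2
eef_pos: [0.6187, 0.2647, 0.1445]
ee_rot: [-3.133, 0.003, -1.355]
force: [0.6, 0.2, -0.1]
width: 0.0245
gripper_force: 0.0
top 0.18 [427.1, 164.2, 56.3, 43.1] [ 0.63875319 -0.18458043  0.01793766]
wrist 0.88 [313.7, 207.3, 26.7, 53.3] [0.61352714 0.26531752 0.01448601]
wrist 0.42 [383.7, 233.4, 29.4, 39.7] [0.56129902 0.25995746 0.01403772]
TCP [0.6155 0.2628 0.138 ] rot [ 3.14  -0.    -1.356] t 8.4 w 0.024783750839984107
move [-4.93  8.99  1.53] [('turn units', np.float64(-16.437519175818466), 'alt', np.float64(19.562480824181534))] q6 [ 0.69  0.41 -0.12 -0.   -1.04 -0.48]
```

```bash
python3 -m crank '[[[0,0,-3,0],[0,1,-3,-2],[-1,2,-3,-4],[-2,4,-3,-6],[-3,6,-3,-8],[-4,8,-2.5,-10],[-4.9,9,-2.5,-12],[-4.9,9,-2.5,-14],[-4.9,9,-2.5,-16.4],[-4.9,9,-2.5,-16.4],[-4.9,9,-2.5,-16.4]]]' 0.6 10
cat >> h.py <<'E'
def fit(P,c0,ang0,zlo,zhi):
    Q=P.reshape(-1,3);Q=Q[np.isfinite(Q).all(1)]
    Q=Q[(np.hypot(*(Q[:,:2]-c0).T)<.105)&(Q[:,2]>zlo)&(Q[:,2]<zhi)]
    c,wh,a=rect(Q[:,:2]); a=(a-ang0+90)%180-90+ang0
    return c,wh,a,len(Q)
def show(c,n,b,zl,zh,c0,a0,P):
    c1,wh,a,k=fit(P,np.array(c0),a0,zl,zh);print(c,n,c1.round(4),np.round(wh),"ang",round(a,1),k);return c1,a
E
python3 - <<'E'
from h import *
p,P=cloud("wrist");cv2.imwrite("pics/w2.png",p[:,:,::-1])
c,a=show("wrist","deep",0,.05,.07,[.3696,.3352],94.5,P)
show("wrist","base",0,.05,.07,[.5866,.2663],-7.6,P)
go([*c,.009],a)
E
```

```text
t: 9.78
eef_pos: [0.3701, 0.3346, 0.2009]
ee_rot: [3.14, 0.001, 0.072]
force: [-0.1, -0.3, 0.7]
width: 0.035
gripper_force: 0.0
wrist deep [0.3704 0.336 ] [140. 108.] ang 94.5 3780
wrist base [0.5334 0.2743] [108.  33.] ang -96.4 1642
TCP [0.3702 0.3346 0.2011] rot [3.141e+00 1.000e-03 7.200e-02] t 9.825 w 0.035175246925016876
move [ 0.01 -0.06  7.68] [('turn units', np.float64(-0.07227314121060999), 'alt', np.float64(35.92772685878939))] q6 [ 1.13  0.09 -0.4  -0.   -1.08  0.51]
```

View pics/w2.png

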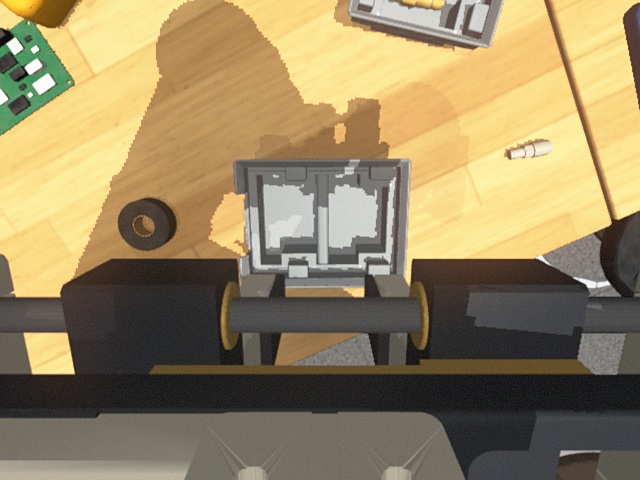

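The view shows the deep tote at (325,225), with the divider on the finger centreline. The fit agrees with the top camera to 1 mm. I'll descend and pinch the divider.

```bash
python3 -m crank '[[[0,-0.05,2.5,0],[0,-0.05,5,0],[0,-0.05,6.8,0],[0,-0.05,7.6,0],[0,-0.05,7.65,0],[0,-0.05,7.65,0]]]' 0.6 10 && python3 -m crank '[[[0,0,0,0],[0,0,0,0],[0,0,0,0],[0,0,0,0],[0,0,-0.5,0],[0,0,-2,0],[0,0,-4,0],[0,0,-5.6,0],[0,0,-5.6,0],[0,0,-5.6,0]]]' 0.95 35
python3 - <<'E'
from h import *
p,P=cloud("top");cv2.imwrite("pics/t2.png",p)
print("base",show("top","b",0,.05,.068,[.5866,.2663],-7.6,P))
show("top","held",0,.18,.215,[.37,.336],94.5,P)
go([.5866,.267,.15],-7.2)
E
```

```text
t: 10.58
eef_pos: [0.3705, 0.3366, 0.0109]
ee_rot: [-3.141, -0.001, 0.075]
force: [-0.2, -0.6, 0.1]
width: 0.035
gripper_force: 0.0
t: 11.82
eef_pos: [0.3697, 0.3356, 0.1501]
ee_rot: [-3.142, 0.001, 0.075]
force: [0.8, -0.1, -2.2]
width: 0.0096
gripper_force: 35.0
top b [0.5863 0.2662] [140. 108.] ang -7.5 496
base (array([0.58626312, 0.26621454]), -7.486267089843755)
top held [0.3689 0.3344] [137. 108.] ang 94.4 542
TCP [0.3696 0.3353 0.1495] rot [3.14e+00 1.00e-03 7.50e-02] t 11.875 w 0.00962557949592219
move [ 8.45  3.38 -0.03] [('turn units', np.float64(-15.698538291606951), 'alt', np.float64(20.30146170839305))] q6 [ 1.13  0.14 -0.48 -0.   -0.96  0.52]
```

```bash
python3 -m crank '[[[1,0.4,0,-2],[2,0.8,0,-4],[3,1.2,0,-6],[4,1.6,0,-8],[6,2.4,0,-10],[7,2.8,0,-12],[8.4,3.35,0,-14],[8.4,3.35,0,-15.7],[8.4,3.35,0,-15.7],[8.4,3.35,0,-15.7],[8.4,3.35,1,-15.7],[8.4,3.35,1,-15.7]]]' 0.95 35
python3 - <<'E'
from h import *
p,P=cloud("top")
c,a=show("top","held",0,.15,.19,[.5866,.267],-7.5,P)
show("top","base",0,.04,.062,[.5866,.267],-7.5,P)
go([.5864,.2665,.063],-7.5)
p,P=cloud("wrist");cv2.imwrite("pics/w3.png",p[:,:,::-1])
show("wrist","held",0,.15,.19,[.5866,.267],-7.5,P)
E
```

```text
t: 13.38
eef_pos: [0.5842, 0.2679, 0.1235]
ee_rot: [-3.139, 0.003, 1.444]
force: [-0.0, -0.6, -1.5]
width: 0.0099
gripper_force: 35.0
top held [0.583  0.2674] [140. 108.] ang -7.8 441
top base [0.586  0.2652] [140. 106.] ang -7.7 306
TCP [0.585  0.2683 0.1248] rot [-3.140e+00  2.000e-03  1.445e+00] t 13.425 w 0.009924640266985928
move [-0.06  0.07  2.47] [('turn units', np.float64(0.056916206355103326), 'alt', np.float64(-35.943083793644895))] q6 [ 0.73  0.39 -0.19  0.   -1.    2.28]
wrist held [0.5842 0.2705] [165. 106.] ang -7.9 23468
```

```bash
python3 -m crank '[[[-0.05,0.08,0.8,0],[-0.05,0.08,1.4,0],[-0.05,0.08,1.8,0],[-0.05,0.08,2.1,0],[-0.05,0.08,2.3,0],[-0.05,0.08,2.45,0],[-0.05,0.08,2.55,0],[-0.05,0.08,2.6,0],[-0.05,0.08,2.6,0]]]' 0.95 35
python3 - <<'E'
from h import *
p,P=cloud("top")
show("top","held",0,.095,.12,[.5866,.267],-7.5,P)
p,R,s=tool();print(s["force"].round(1),p.round(4),s["ee_rot"].round(3))
E
```

```text
t: 14.6
eef_pos: [0.5878, 0.267, 0.0609]
ee_rot: [3.141, -0.0, 1.446]
force: [-2.5, -0.8, 2.6]
width: 0.0101
gripper_force: 35.0
top held [0.587  0.2663] [140. 107.] ang -7.3 344
[-2.7 -0.3  2.9] [0.5878 0.267  0.0609] [ 3.141 -0.     1.446]
```

```bash
python3 -m crank '[[[0,0,0,0],[0,0,0,0],[0,0,0,0],[0,0,-1.5,0],[0,0,-3.5,0],[0,0,-5.5,0],[0,0,-5.5,0]]]' 0.65 10
python3 - <<'E'
from h import *
p,P=cloud("top")
c,a=show("top","deep",0,.1,.12,[.5866,.267],-7.5,P)
Q=P.reshape(-1,3);Q=Q[np.isfinite(Q).all(1)];u=np.array([np.cos(np.radians(a)),np.sin(np.radians(a))])
x=(Q[:,:2]-c)@u;y=(Q[:,:2]-c)@[-u[1],u[0]];o=(abs(x)<.071)&(abs(y)<.055)&(Q[:,2]>.1)&(Q[:,2]<.12)
for k,s in[("x-",x<-.06),("x+",x>.06),("y-",y<-.045),("y+",y>.045)]: print(k,np.median(Q[o&s,2]).round(4),(o&s).sum())
go([.4412,.1523,.16],-73.3+90)
E
```

```text
t: 15.52
eef_pos: [0.5899, 0.2683, 0.203]
ee_rot: [3.135, -0.006, 1.446]
force: [-0.3, 0.1, -1.5]
width: 0.031
gripper_force: 0.0
top deep [0.5863 0.2667] [140. 108.] ang -6.9 307
x- 0.1066 64
x+ 0.1043 80
y- 0.1057 158
y+ 0.1056 30
TCP [0.5886 0.2677 0.2001] rot [ 3.138e+00 -3.000e-03  1.446e+00] t 15.575 w 0.03025268631980293
move [-5.32 -5.28  1.57] [('turn units', np.float64(-4.773438200379883), 'alt', np.float64(31.226561799620118))] q6 [ 0.73  0.33 -0.1   0.   -1.14  2.29]
```

```bash
python3 -m crank '[[[-1.5,-1.5,0,-1.5],[-3,-3,0.3,-3],[-4.5,-4.5,0.8,-4.8],[-5.3,-5.3,1.5,-4.8],[-5.3,-5.3,1.5,-4.8],[-5.3,-5.3,1.5,-4.8],[-5.3,-5.3,1.5,-4.8]]]' 0.55 10
python3 - <<'E'
from h import *
p,P=cloud("wrist");cv2.imwrite("pics/w4.png",p[:,:,::-1])
r=arm.recognise("plug","wrist");print([(q["score"],q["extent"]) for q in r])
Q=ext(P,r[0]["extent"],2).reshape(-1,3); Q=Q[(Q[:,2]>.005)&(Q[:,2]<.03)]
c,wh,a=rect(Q[:,:2]);print(c.round(4),np.round(wh),round(a,1),len(Q),np.nanmax(Q[:,2]))
go([*c,.005],a+90)
E
```

```text
t: 16.45
eef_pos: [0.4404, 0.1527, 0.1603]
ee_rot: [3.141, 0.0, 1.865]
force: [0.1, 0.3, -0.4]
width: 0.0395
gripper_force: 0.0
[(0.85, [320.3, 204.1, 11.8, 39.5])]
[0.4415 0.1539] [36. 11.] -73.1 538 0.014312062844643259
TCP [0.4402 0.1525 0.1602] rot [-3.141  0.     1.865] t 16.55 w 0.03892525026622136
move [0.04 0.07 6.21] [('turn units', np.float64(-0.022547784951512995), 'alt', np.float64(35.97745221504849))] q6 [ 0.76  0.07 -0.53  0.   -0.97  2.68]
```

View pics/w4.png

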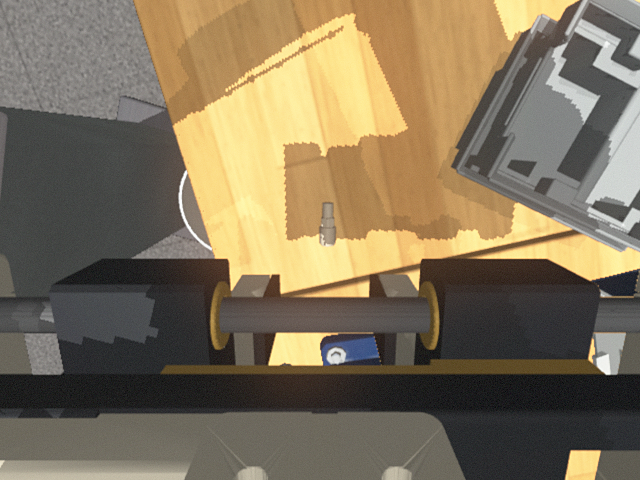

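The plug is at (328,222), with its thick end toward the vice. At this yaw the gripper body would graze the corner of the stacked tote, so I'll turn about 9° and grip 6 mm nearer the thick end.

```bash
python3 -m crank '[[[-0.2,0.07,1,1.8],[-0.2,0.07,2.5,1.8],[-0.2,0.07,4.5,1.8],[-0.2,0.07,6,1.8],[-0.2,0.07,6.2,1.8],[-0.2,0.07,6.2,1.8]]]' 0.6 10 && python3 -m crank '[[[0,0,0,0],[0,0,0,0],[0,0,0,0],[0,0,0,0],[0,0,-0.8,0],[0,0,-2.8,0],[0,0,-5,0],[0,0,-6.8,0],[0,0,-6.8,0],[0,0,-6.8,0]]]' 0.95 15
python3 - <<'E'
from h import *
p,P=cloud("wrist")
r=arm.recognise("plug","wrist");print([(q["score"],q["extent"],np.nanmedian(ext(P,q["extent"],0).reshape(-1,3),0)) for q in r])
a=np.radians(-7.3);u=np.array([np.cos(a),np.sin(a)]);w=np.array([-u[1],u[0]])
c=np.array([.5863,.2667])-.029*u-.004*w
go([*c,.175],8);go([*c,.0905],8)
E
```

```text
t: 17.3
eef_pos: [0.4434, 0.1482, 0.0058]
ee_rot: [3.142, 0.0, 1.708]
force: [0.7, 1.0, 0.7]
width: 0.0353
gripper_force: 0.0
t: 18.55
eef_pos: [0.4423, 0.1475, 0.175]
ee_rot: [-3.141, -0.0, 1.707]
force: [-0.6, -0.9, -0.2]
width: 0.014
gripper_force: 15.0
[(0.59, [309.2, 242.0, 29.9, 52.8], array([0.43960517, 0.15702224, 0.17807792]))]
TCP [0.442  0.1472 0.1741] rot [-3.140e+00  1.000e-03  1.707e+00] t 18.65 w 0.01387977400940084
move [ 4.1   5.21 -0.05] [('turn units', np.float64(-0.03645872472961855), 'alt', np.float64(35.96354127527038))] q6 [ 0.75  0.06 -0.51 -0.   -1.01  2.53]
TCP [0.442  0.1472 0.1741] rot [-3.140e+00  1.000e-03  1.707e+00] t 18.65 w 0.01387977400940084
move [4.1  5.21 3.33] [('turn units', np.float64(-0.03645872472961855), 'alt', np.float64(35.96354127527038))] q6 [ 0.75  0.06 -0.51 -0.   -1.01  2.53]
```

```bash
python3 -m crank '[[[1.5,2,0,0],[3,4,0,0],[4.1,5.2,0,0],[4.1,5.2,0,0],[4.1,5.2,1.5,0],[4.1,5.2,2.6,0],[4.1,5.2,3.3,0],[4.1,5.2,3.3,0],[4.1,5.2,3.3,0]]]' 0.95 15 && python3 -m crank '[[[0,0,0,0],[0,0,0,0],[0,0,0,0],[0,0,-2,0],[0,0,-4.5,0],[0,0,-6,0],[0,0,-6,0]]]' 0.74 10
python3 - <<'E'
from h import *
p,P=cloud("wrist");cv2.imwrite("pics/w5.png",p[:,:,::-1])
r=arm.recognise("plug","wrist");print([(q["score"],q["extent"],np.nanmedian(ext(P,q["extent"],0).reshape(-1,3),0)) for q in r])
p,P=cloud("top");show("top","deep",0,.1,.12,[.5866,.267],-7.5,P);cv2.imwrite("pics/t5.png",p[:,:,::-1])
p,P=cloud("top");show("top","sh",0,.036,.06,[.6267,-.1823],-91.5,P)
go([.6267,-.1823,.24],-91.5)
E
```

```text
t: 19.77
eef_pos: [0.5581, 0.2673, 0.0937]
ee_rot: [3.14, -0.0, 1.708]
force: [-0.0, -0.6, -0.4]
width: 0.0138
gripper_force: 15.0
t: 20.65
eef_pos: [0.5591, 0.268, 0.247]
ee_rot: [3.135, -0.003, 1.708]
force: [0.2, -0.4, -1.0]
width: 0.0229
gripper_force: 0.0
[(0.58, [316.3, 191.1, 10.5, 37.6], array([0.55525448, 0.27551325, 0.06352145]))]
top deep [0.5831 0.2326] [141.  49.] ang -1.3 254
top sh [ 0.6266 -0.1822] [140. 109.] ang -91.5 392
TCP [0.557  0.2666 0.2415] rot [-3.140e+00  1.000e-03  1.707e+00] t 20.85 w 0.0226296373597055
move [-18.17   0.32   0.07] [('turn units', np.float64(-16.13586304917616), 'alt', np.float64(19.86413695082384))] q6 [ 0.76  0.26 -0.1  -0.   -1.22  2.52]
```

View pics/w5.png

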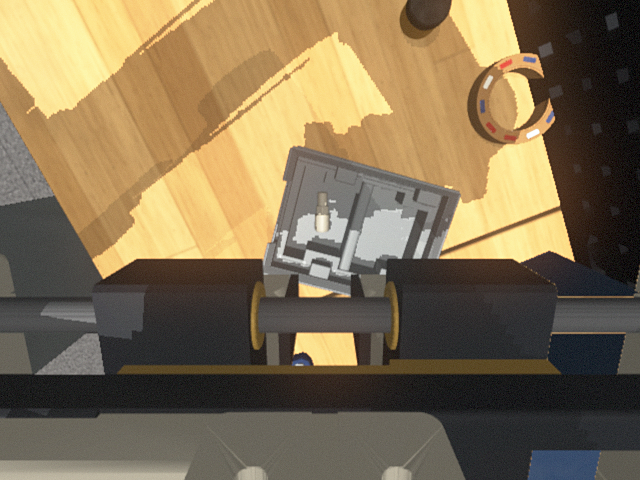

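The plug lies flat in the near compartment at about (322,212). Next is the shallow tote.

```bash
python3 -m crank '[[[-1.8,0,-0.3,2],[-3.6,0,-0.3,4],[-5.4,0,-0.3,6],[-7.2,0,-0.3,8],[-9,0,-0.3,10],[-10.8,0,-0.3,12],[-12.6,0.3,-0.3,14],[-14.4,0.3,-0.3,16],[-16.2,0.3,-0.3,18],[-18.2,0.3,0,19.9],[-18.2,0.3,0,19.9],[-18.2,0.3,0,19.9]]]' 0.6 10
python3 - <<'E'
from h import *
p,P=cloud("wrist");cv2.imwrite("pics/w6.png",p[:,:,::-1])
c,a=show("wrist","sh",0,.036,.06,[.6267,-.1823],-91.5,P)
go([*c,.009],a)
p,P=cloud("top");show("top","deep",0,.1,.12,[.5866,.267],-7.5,P)
E
```

```text
t: 22.35
eef_pos: [0.6265, -0.1829, 0.2413]
ee_rot: [-3.141, 0.002, -0.029]
force: [-0.0, 2.0, 0.2]
width: 0.035
gripper_force: 0.0
wrist sh [ 0.6271 -0.1817] [140. 108.] ang -91.8 2463
TCP [ 0.6268 -0.1823  0.2419] rot [-3.142e+00  1.000e-03 -2.800e-02] t 22.4 w 0.035094638148108946
move [ 0.03 -0.02  9.32] [('turn units', np.float64(0.03514461084681102), 'alt', np.float64(-35.964855389153186))] q6 [ 0.02  0.31 -0.02 -0.   -1.24  1.53]
top deep [0.5868 0.2666] [141. 108.] ang -7.2 581
```

```bash
python3 -m crank '[[[0,0,2.5,0],[0,0,5,0],[0,0,7.2,0],[0,0,8.6,0],[0,0,9.2,0],[0,0,9.3,0],[0,0,9.3,0]]]' 0.6 10 && python3 -m crank '[[[0,0,0,0],[0,0,0,0],[0,0,0,0],[0,0,0,0],[0,0,-0.5,0],[0,0,-2,0],[0,0,-4,0],[0,0,-6,0],[0,0,-8,0],[0,0,-9.8,0],[0,0,-9.8,0],[0,0,-9.8,0]]]' 0.95 35
python3 - <<'E'
from h import *
go([.5,.04,.25],None);go([.5868,.2666,.25],-7.3)
E
```

```text
t: 23.32
eef_pos: [0.6282, -0.1825, 0.0119]
ee_rot: [3.141, -0.002, -0.028]
force: [0.0, -0.2, 0.3]
width: 0.0351
gripper_force: 0.0
t: 24.82
eef_pos: [0.6264, -0.1824, 0.2549]
ee_rot: [-3.141, 0.001, -0.029]
force: [0.6, 0.2, -2.0]
width: 0.0096
gripper_force: 35.0
TCP [ 0.6264 -0.1824  0.2549] rot [-3.141e+00  1.000e-03 -2.900e-02] t 24.825 w 0.009600278284716962
move [-5.31 -8.74  0.21] [] q6 [ 0.01  0.31  0.   -0.   -1.27  1.53]
TCP [ 0.6264 -0.1824  0.2549] rot [-3.141e+00  1.000e-03 -2.900e-02] t 24.825 w 0.009600278284716962
move [ -2.11 -17.91   0.21] [('turn units', np.float64(-16.876481456470422), 'alt', np.float64(19.123518543529578))] q6 [ 0.01  0.31  0.   -0.   -1.27  1.53]
```

```bash
python3 -m crank '[[[-1.2,-1.5,0,-1.5],[-2.4,-3.2,0,-3.2],[-3.6,-5,0,-5],[-4,-7,0,-7],[-4,-9,0,-9],[-4,-11,0,-11],[-3.5,-13,0,-13],[-3,-15,0,-15],[-2.1,-17,0,-16.9],[-2.1,-17.9,0,-16.9],[-2.1,-17.9,0,-16.9],[-2.1,-17.9,0,-16.9]]]' 0.95 35
python3 - <<'E'
from h import *
p,P=cloud("top")
show("top","held",0,.255,.305,[.5866,.267],-7.5,P)
go([.5868,.2666,.17],-7.3)
E
```

```text
t: 26.32
eef_pos: [0.5869, 0.2652, 0.2545]
ee_rot: [-3.14, 0.001, 1.445]
force: [-0.9, -0.6, -1.3]
width: 0.0097
gripper_force: 35.0
top held [0.5862 0.2644] [140. 107.] ang -7.6 761
TCP [0.5871 0.265  0.255 ] rot [-3.141e+00  1.000e-03  1.444e+00] t 26.375 w 0.009648878074677018
move [ 0.06 -0.02  3.4 ] [('turn units', np.float64(0.011144245608542746), 'alt', np.float64(-35.98885575439145))] q6 [ 0.73  0.29 -0.02 -0.   -1.26  2.29]
```

```bash
python3 -m crank '[[[0.07,0.01,1.5,0],[0.07,0.01,3,0],[0.07,0.01,4,0],[0.07,0.01,4.5,0],[0.07,0.01,4.9,0],[0.07,0.01,5.2,0],[0.07,0.01,5.45,0],[0.07,0.01,5.6,0],[0.07,0.01,5.72,0],[0.07,0.01,5.8,0],[0.07,0.01,5.82,0],[0.07,0.01,5.82,0]]]' 0.95 35
python3 - <<'E'
from h import *
p,P=cloud("top")
show("top","held",0,.133,.16,[.5866,.267],-7.5,P)
p,R,s=tool();print(s["force"].round(1),p.round(4),s["ee_rot"].round(3))
E
```

```text
t: 27.88
eef_pos: [0.5885, 0.2681, 0.1137]
ee_rot: [3.139, -0.001, 1.447]
force: [-9.1, -2.1, 21.6]
width: 0.0098
gripper_force: 35.0
top held [0.5877 0.2675] [140. 107.] ang -7.3 330
[-10.3  -2.6  21.2] [0.5885 0.2681 0.1137] [ 3.139e+00 -1.000e-03  1.447e+00]
```

```bash
python3 -m crank '[[[0,0,-0.15,0],[0,0,-0.15,0],[0,0,-0.15,0]]]' 0.95 35
cat >> h.py <<'E'
def rims(P,c,a,lo,hi):
    Q=P.reshape(-1,3);Q=Q[np.isfinite(Q).all(1)];u=np.array([np.cos(np.radians(a)),np.sin(np.radians(a))])
    x=(Q[:,:2]-c)@u;y=(Q[:,:2]-c)@[-u[1],u[0]];o=(abs(x)<.071)&(abs(y)<.055)&(Q[:,2]>lo)&(Q[:,2]<hi)
    for k,s in[("x-",x<-.062),("x+",x>.062),("y-",y<-.048),("y+",y>.048)]: print(k,np.percentile(Q[o&s,2],[25,50,75,90]).round(4),(o&s).sum())
E
python3 - <<'E'
from h import *
p,P=cloud("top")
c,a=show("top","held",0,.133,.16,[.5866,.267],-7.5,P)
rims(P,c,-7.3,.133,.16)
p,R,s=tool();print(s["force"].round(1),p.round(4),s["ee_rot"].round(3))
p,P=cloud("scene");cv2.imwrite("pics/s1.png",cv2.resize(p[200:300,200:340,::-1],None,fx=5,fy=5,interpolation=cv2.INTER_CUBIC))
E
```

```text
t: 28.3
eef_pos: [0.5885, 0.2682, 0.1141]
ee_rot: [3.141, -0.001, 1.446]
force: [-2.2, 1.3, 4.5]
width: 0.0099
gripper_force: 35.0
top held [0.5877 0.2672] [141. 108.] ang -7.8 345
x- [0.1405 0.1419 0.1433 0.1441] 27
x+ [0.1397 0.1414 0.1428 0.1445] 46
y- [0.1406 0.1422 0.144  0.1453] 135
y+ [0.141  0.1428 0.1448 0.1456] 41
[-2.7  1.4  5.2] [0.5885 0.2682 0.114 ] [ 3.141e+00 -1.000e-03  1.446e+00]
```

View pics/s1.png

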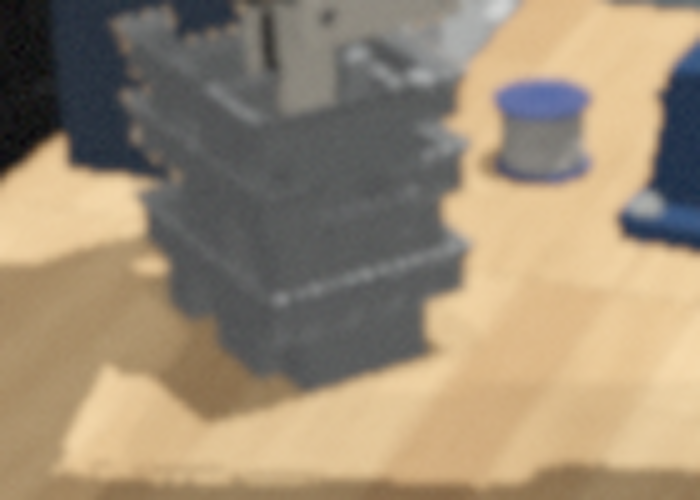

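The scene view shows all three totes stacked and level. The rim heights (about 142 mm at median, 144 mm expected at the top) mean the shallow tote is fully down. I'll release and retreat.

```bash
python3 -m crank '[[[0,0,0,0],[0,0,0,0],[0,0,0,0],[0,0,-1.5,0],[0,0,-3.5,0],[0,0,-5.5,0],[0,0,-5.5,0],[-2,-4,-5.5,0],[-4,-7,-5.5,0],[-4,-7,-5.5,0],[-4,-7,-5.5,0]]]' 0.65 10
python3 - <<'E'
from h import *
p,P=cloud("top")
c,a=show("top","sh",0,.133,.16,[.5866,.267],-7.5,P); rims(P,c,-7.3,.133,.16)
p,P=cloud("wrist");cv2.imwrite("pics/w7.png",p[:,:,::-1])
c,a=show("wrist","sh",0,.135,.16,[.5866,.267],-7.5,P); rims(P,c,-7.3,.133,.16)
show("wrist","deep edge",0,.095,.115,[.5866,.267],-7.5,P)
E
```

```text
t: 29.78
eef_pos: [0.3991, 0.1886, 0.2509]
ee_rot: [-3.141, -0.001, 1.446]
force: [1.0, 0.3, 1.3]
width: 0.0309
gripper_force: 0.0
top sh [0.6475 0.266 ] [115.  45.] ang -76.9 170Traceback (most recent call last):
  File "<stdin>", line 3, in <module>
  File "h.py", line 43, in rims
    for k,s in[("x-",x<-.062),("x+",x>.062),("y-",y<-.048),("y+",y>.048)]: print(k,np.percentile(Q[o&s,2],[25,50,75,90]).round(4),(o&s).sum())
                                                                                   ~~~~~~~~~~~~~^^^^^^^^^^^^^^^^^^^^^^^^
    return _quantile_unchecked(
        a, q, axis, out, overwrite_input, method, keepdims, weights)
    return _ureduce(a,
                    func=_quantile_ureduce_func,
    ...<5 lines>...
                    overwrite_input=overwrite_input,
                    method=method)
    r = func(a, **kwargs)
    result = _quantile(arr,
                       quantiles=q,
    ...<2 lines>...
                       out=out,
                       weights=wgt)
    slices_having_nans = np.isnan(arr[-1, ...])
                                  ~~~^^^^^^^^^
IndexError: index -1 is out of bounds for axis 0 with size 0
```

The arm hides the stack from the top camera, so I'll move it aside.

```bash
python3 -m crank '[[[-2,1,0,0],[-4.5,2,0,0],[-7,3,0,0],[-9,3,0,0],[-11,3,0,0],[-13,3,0,0],[-13,3,0,0],[-13,3,0,0]]]' 0.65 10
python3 - <<'E'
from h import *
p,P=cloud("top");cv2.imwrite("pics/t7.png",cv2.resize(p[140:340,150:350,::-1],None,fx=3,fy=3))
c,a=show("top","sh",0,.133,.16,[.5866,.267],-7.5,P)
try: rims(P,c,-7.3,.133,.16)
except Exception as e: print(e)
show("top","deep",0,.092,.113,[.5866,.267],-7.5,P)
E
```

```text
t: 30.82
eef_pos: [0.4362, -0.1416, 0.2506]
ee_rot: [-3.141, 0.0, 1.444]
force: [0.1, -0.4, -0.0]
width: 0.0304
gripper_force: 0.0
top sh [0.5866 0.2679] [140. 108.] ang -7.1 749
x- [0.1396 0.1418 0.1429 0.1444] 120
x+ [0.1386 0.1415 0.1435 0.1457] 101
y- [0.1404 0.142  0.1436 0.145 ] 146
y+ [0.14   0.1419 0.1434 0.1449] 177
top deep [0.5858 0.2652] [139. 106.] ang -7.4 1394
```

View pics/t7.png

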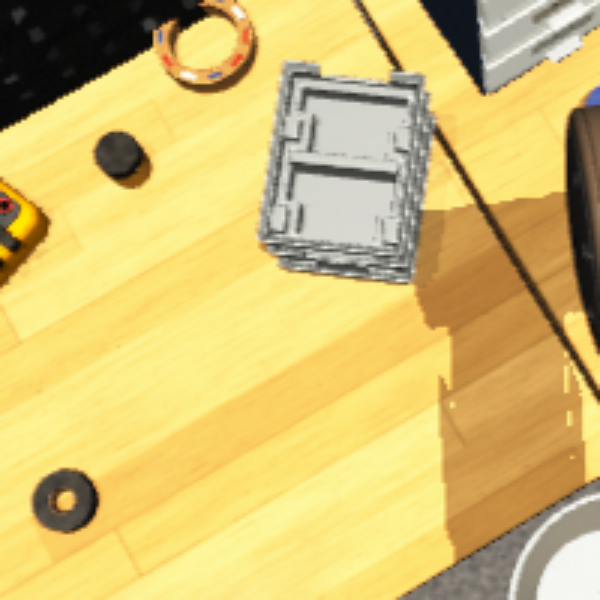

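The stack at about (350,170) in the crop is level and aligned. The shallow tote's front dip points away from the robot, opposite to the deep tote's.

```bash
python3 -c "
from station import arm
print(arm.job_done())"
```

```text
the job is handed in; nothing more can be done
None
```

The stack is built and the job is handed in at about 31 s: nut in the bottom tote, second deep tote turned and seated on it, plug in that tote, and the shallow tote level on top facing opposite; my last measurements showed everything in tolerance, but the hand-in returned no verdict.

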